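# Square up the folding photo plank and bring the shunter into the picture

## Robot

A 6-joint arm with a two-finger parallel gripper is mounted at the origin on a cart in front of the work surface, level with it; the furniture and walls round the work are solid. World frame = base frame: x ahead of the robot, y to its left, z up, the work surface at z = 0. Lengths are in m, angles in rad, forces in N, time in s.
With the tool pointing down it reaches from about 0.4 to 0.925 m from the base axis. Payload 12.5 kg.
Tool frame: the origin (TCP) lies on the centre line of the jaws, within the pads' length; the fingertips stand manip.tcp_to_tips ahead of it and the grasp point (between the pads) lies 6 mm ahead of it (manip.tcp_to_tips is the distance from the TCP to the fingertips, in m); z points along the fingers, y is the line along which they close (so a half turn about z gives the same grasp; the last joint's range is limited). The gripper opens to 95 mm and grips with 3 to 60 N. Pads are 20 mm wide; open, the fingers measure 119 mm over their backs; the gripper's body (75 mm by 180 mm) begins 59 mm behind the grasp point.
Start: joints at [-1.332, 0.491, 1.559, -0, 1.092, -0.106], TCP at [0.211, -0.588, 0.24] pointing down, gripper open.
Joint ranges: [-3.1, 3.1], [-0.84, 2.19], [0.05, 2.79], [-1.13, 4.28], [0.06, 2.93], [-2.69, 2.69]. Speed limits (rad/s): [2.22, 2.22, 2.79, 3.14, 3.14, 3.14].

## Interface

Orientations are given as a 3x3 rotation matrix whose columns are the frame's x, y, z axes.
In Python, from bench import manip, capture, camera_params, nets gives the robot as it stands.
- The arm moves only by the tool arm_command, never from a script. Its argument "series" is a list of rows, each a list of 2 entries, a list of its own where there are three numbers: the shift along the tool's x, y, z in m, then the turn about the tool's z in degrees. In form: [[[x, y, z], turn], ...]. A call has 1 to 5 rows; each row shifts and turns the commanded pose from where the row before left it, along the tool's axes as they then stand; what a row does not reach is not made up. A row lasts 1/12 s, in which the tool goes at most 41.7 mm and 7.16 degrees, less where a joint would pass 70% of its speed; a pose out of reach is approached as far as the arm can. A call is refused whole if a number of a shift passes 0.0417 or a number of a turn 7.16, either way. A call with a gripper value outside its range is refused whole. "jaw" is the closure in counts, from 0 (fully open) to 255 (shut), set as the call begins (left out, the last holds). The fingers move at their own pace and stop on an object; "squeeze" is the grip in N (left out, the last holds). Time passes only in rows, so rows that do not move let the fingers close. It gives the time, the measured TCP pose, the force, the opening and the grip force at its end, in the units of the state.
- manip.sense(): the state, without advancing time (a new reading comes with each control period).
- capture(name): name is "scene" or "top"; returns the picture (420x560x3 uint8, red, green, blue); there is no depth.
- camera_params(name): a dict with "vfov" (degrees; the focal length in pixels is half the picture's height over the tangent of half this angle, whatever the lens; pixels are square), "cx", "cy" (the principal point, pixels), "k1" (the pictures are not rectified: a ray, as slopes to the right and down, at radius r is drawn at 1 + k1 r^2 times it, then the intrinsics apply), "pose" (4x4, takes a point from camera to world coordinates). Camera axes: x right, y up, looking along -z (the intrinsics and any distortion apply to the point x, -y, -z); pixel columns grow to the right and rows downward; lengths in m; the calibration is good to about 2 mm. A picture is of the moment at which its call begins. camera_params takes no time and is no camera call.
- manip.hand_in(): hands the job in; it is judged then, once.
Trained networks look in the newest picture that a camera, given by its name, has taken for a name from the list of things; names that differ only in an ending like _2 or _b are one class to them, and where a whole thing is asked for, a point or a joint stands for the part that bears it (a point fixed in the world has none). Each returns a list of dicts, best first, with "confidence" (0 to 1); they miss things now and then, are a little off and sometimes report something else, mostly with a low value. They report only what shows in the picture. A call takes as long as a camera call.
- nets.boxes_of(label, camera): "point" ([x, y, z] in m, in the coordinates of the camera as it stood for that picture, good to about 4 mm: the middle of the surface that is visible of it).
- nets.mark_of(label, camera): "point" ([x, y, z] in m, in the coordinates of the camera as it stood for that picture, good to about 4 mm: a listed point, or the origin of a listed thing).
The state is a dict: "time": time; "q": joint angles; "qvel": joint speeds; "tau": joint torques, N m; "eef_pos": TCP position; "eef_rot": TCP orientation; "force": force on the tool from outside, world axes, zero at the start; "ft_torque": the same for the moment, N m; "gripper_width": finger opening in m; "finger_force": force on a finger pad.
Only numpy, scipy, OpenCV 4.12 (cv2) and the standard library are available. Lean on these libraries where they do the work, as an engineer would, in place of code of your own. Each camera call takes 0.05 s, during which the arm holds its last target. There are 200 camera calls.

## Task

Set up the photo plank: swing its folded wing panel out until it stands square to the back panel, then lock the corner by dropping the loose brace flat over the two studs on top of the panels. After that push the green shunter along its track until its wheels are up against the stop sleeper in the corner; keep it on its wheels in the track and leave the pliers alone.

Things in the scene. Friction and masses are not known exactly. Their poses are not given: they have to be found in the camera images.
- wing (a joint): Opening angle of the hinged wing: 0 = folded flat against the front of the back panel, 1.571 = square to it (the wanted angle), grows as the wing's free edge swings out from the back panel towards the plank's -x side; the travel goes on to 2.3, with no stop or click at square. Stiff hinge: stays where it is left, about 0.15 N m to move it (1 to 2 N near the free edge).
- plank: Photo plank: fixed plywood base 200 (x) x 390 (y) x 14 mm, paved, lying across the sidings. Origin on its underside; z up. Base spans x -100..100, y -215..175. Back panel 12 mm thick stands along the far edge, front face at x=+85, y -213..170, top 118 above origin. Inset track runs along y at x=+10, wheel floor at z=14, paving top at z=21. The small yellow van and the bin on it are fixed.
- wing_hinge (a point): Vertical hinge line, at panel-top height, at the +y end of the back panel (plank x=82, y=158 mm). The wing is a 12 mm board 165 mm long, lower edge 26 mm, top 118 mm above the plank's underside, with two 6 mm battens on its outer face. Its inner (sky) face lies in a plane through this line, the thickness is on the other side: the face turned to the plank's -x when folded, to +y when square.
- wing_edge (a point): Middle of the top of the wing's free edge, 165 mm from the hinge line.
- wing_stud (a point): Foot of the steel stud that stands on the wing's top edge, 75 mm from the hinge line. Stud 6 mm in diameter, 21 mm tall, upper 8 mm tapered. It moves with the wing.
- back_stud (a point): Foot of the like stud on the back panel's top edge (118 mm above the plank's underside), 75 mm along the panel from the hinge line. With the wing square the two studs are 117 mm apart.
- brace: Corner brace, loose: flat aluminium strap 148 (x) x 28 (y) x 6 mm with a 9 mm hole near each end, 117 mm apart, and an upright wooden grip 64 (x) x 14 (y) x 30 mm on the middle of its top (z 6 to 36). Origin at the centre of its underside, x along the strap, z up. About 0.1 kg. Lies flat on the board, grip up, left or right of the plank.
- brace_hole_a (a point): Centre of the hole at the brace's -x end, on its underside (58.3 mm from the brace origin).
- brace_hole_b (a point): Centre of the hole at the brace's +x end, on its underside (58.3 mm from the brace origin). Either end of the brace goes on either stud.
- shunter: Green model shunting locomotive, loose, 43 (x) x 136 (y) x 70 mm, 0.13 to 0.25 kg. Origin under its centre at wheel-tread level, y along it, cab towards +y. Wheels do not turn: it slides in the track grooves when pushed. Its buffers are 66 to 68 mm from the origin, 12 to 21 mm above the treads; nothing lies behind it on the track.
- shunter_berth (a point): Where the shunter's origin comes when its leading wheels meet the stop sleeper (a dark timber 10 mm high across the track at the +y end, 41 mm beyond this point); plank x=10, y=66, z=14 mm.
- pliers: Long-nose pliers with red handles, 168 x 48 x 9 mm, lying on the board on the other side of the plank from the brace; not needed. Origin at the centre of the underside. Keep clear also of the room's fixed boards: the sky-blue one, 240 mm high, from x=0.58 y=0.33 m back to the left, and the railing behind the mug at y=-0.40 m, x over 0.50 m, 350 mm high.

How it is judged:
On the way, in this order (a step that is already met when the one before it is completed fails the run):
1. the wing stands square to the back panel, within about 10 degrees (value of joint wing between 1.4 and 1.74 rad), for 0.2 s.
2. the brace lies flat on both panels with a stud in each hole (((distance between brace_hole_a and back_stud below 0.005 m and distance between brace_hole_b and wing_stud below 0.005 m) or (distance between brace_hole_b and back_stud below 0.005 m and distance between brace_hole_a and wing_stud below 0.005 m))), for 0.2 s.
3. the shunter stands against the stop sleeper (y of shunter in the frame of plank between 0.057 and 0.073 m and x of shunter in the frame of plank between 0.004 and 0.016 m and angle between shunter's own z axis and vertical below 0.08 rad and angle between the y axis of shunter and the y axis of plank, either way round below 0.1 rad), for 0.2 s.
At the end, for the whole second after the job is handed in: the wing is square to the back panel within 3.4 degrees, the brace lies flat on both panels with a stud through each hole, the shunter stands on its wheels in the track, in line with it and within 9 mm of the stop sleeper, and brace and shunter are at rest (all of step 3 and value of joint wing between 1.51 and 1.63 rad and ((distance between brace_hole_a and back_stud below 0.005 m and distance between brace_hole_b and wing_stud below 0.005 m) or (distance between brace_hole_b and back_stud below 0.005 m and distance between brace_hole_a and wing_stud below 0.005 m)) and linear speed of each of brace, shunter below 0.02 m/s); the robot touches nothing.
It fails at once if the shunter is tipped by more than 0.4 rad (angle between shunter's own z axis and vertical above 0.4 rad).
It fails at once if the pliers are moved by more than 3 cm (distance of pliers from where it was at the start of the episode above 0.03 m).
It also fails if it takes over 72 s, if anything falls off the work surface, if the arm or the gripper's body presses on something with over 40 N, if the wrist force passes 120 N, or if a joint passes its speed limit or range.

## Working session

There is one attempt and no reset: what is moved stays moved. The work goes in short steps, Python scripts to look and compute and a tool call to move; the robot and the scene stay as the last step left them, time stands still between calls to the robot, and variables do not carry over. Pictures are saved under pics/ and viewed, at most 10 in all, crops included, and the job is handed in when it is done.

Besides the shell and the picture viewer there is one more tool, called after "Emit:" as name(argument=value, ...) on one line, values as JSON. arm_command: Moves the arm, as the interface text tells. Its arguments: {"type":"object","properties":{"series":{"type":"array"},"jaw":{"type":"number"},"squeeze":{"type":"number"}},"required":["series"]}

```bash
mkdir -p pics; ls; cat > h.py <<'E'
import numpy as np, cv2
from bench import manip, capture, camera_params, nets
def save(cam,name):
    im=capture(cam); cv2.imwrite(f'pics/{name}.png',im[:,:,::-1]); return im
def w(cam,p):
    T=np.array(camera_params(cam)['pose']); return (T@np.r_[p,1])[:3]
def marks(label,cam,n=2,f='mark_of'):
    return [(round(d['confidence'],2),np.round(w(cam,d['point']),4).tolist()) for d in getattr(nets,f)(label,cam)[:n]]
def proj(cam,P):
    c=camera_params(cam);T=np.linalg.inv(np.array(c['pose']));p=T[:3,:3]@P+T[:3,3]
    s=np.array([p[0],-p[1]])/-p[2];s=s*(1+c['k1']*(s@s));f=210/np.tan(np.radians(c['vfov'])/2)
    return s*f+[c['cx'],c['cy']]
def ray(cam,uv,z):
    c=camera_params(cam);T=np.array(c['pose']);f=210/np.tan(np.radians(c['vfov'])/2)
    d=(np.array(uv)-[c['cx'],c['cy']])/f;s=d.copy()
    for _ in range(20): s=d/(1+c['k1']*(s@s))
    r=T[:3,:3]@[s[0],-s[1],-1];o=T[:3,3];return o+r*(z-o[2])/r[2]
E
python3 - <<'E'
from h import *
for c in ('scene','top'):
    im=save(c,c+'0'); print(c, np.round(camera_params(c)['pose'],3).tolist(), camera_params(c)['vfov'])
    for l in ['plank','wing_hinge','wing_edge','wing_stud','back_stud','brace','brace_hole_a','shunter','shunter_berth','pliers']:
        print(l,marks(l,c))
s=manip.sense();print(s['eef_pos'],s['eef_rot'],manip.tcp_to_tips,s['gripper_width'],s['time'])
E
```

```text
pics
scene [[-0.713, 0.46, -0.529, -0.325], [-0.701, -0.454, 0.55, 0.864], [0.013, 0.763, 0.646, 1.106], [0.0, 0.0, 0.0, 1.0]] 44.904054876183004
plank [(0.93, [0.592, -0.0111, 0.0103])]
wing_hinge [(0.61, [0.6855, 0.1359, 0.1262])]
wing_edge [(0.88, [0.5467, 0.0561, 0.1304])]
wing_stud [(0.83, [0.6243, 0.1005, 0.1297])]
back_stud [(0.6, [0.6879, 0.0616, 0.1265])]
brace [(0.56, [0.6843, 0.1377, 0.1262]), (0.24, [0.5929, -0.0122, 0.0083])]
brace_hole_a []
shunter [(0.72, [0.5947, -0.1113, 0.019])]
shunter_berth [(0.65, [0.6067, 0.0464, 0.0236])]
pliers [(0.75, [0.4221, 0.3777, -0.0026])]
top [[-0.002, 0.998, -0.058, 0.445], [-1.0, -0.002, 0.001, 0.0], [0.0, 0.058, 0.998, 1.131], [0.0, 0.0, 0.0, 1.0]] 52.60750009984355
plank [(0.65, [0.5918, -0.0127, 0.0093])]
wing_hinge [(0.66, [0.6886, 0.1319, 0.1291])]
wing_edge [(0.56, [0.5501, 0.0543, 0.1285])]
wing_stud [(0.86, [0.6235, 0.1011, 0.1241]), (0.43, [0.4206, 0.3791, -0.0022])]
back_stud [(0.66, [0.6885, 0.0567, 0.1238]), (0.42, [0.611, 0.0485, 0.0227])]
brace [(0.76, [0.4374, -0.3435, -0.0048])]
brace_hole_a [(0.9, [0.4994, -0.3392, -0.0021]), (0.59, [0.385, -0.3501, -0.0017])]
shunter [(0.65, [0.5936, -0.1163, 0.0235])]
shunter_berth [(0.69, [0.6109, 0.0466, 0.024]), (0.59, [0.3864, -0.3508, -0.0007])]
pliers [(0.77, [0.4212, 0.3798, -0.0029])]
[ 0.21126707 -0.58822354  0.23966239] [[ 9.41147106e-01  3.37997225e-01  2.05039953e-05]
 [ 3.37997225e-01 -9.41147101e-01 -1.01750695e-04]
 [-1.50941769e-05  1.02692666e-04 -9.99999995e-01]] 0.025 0.0952307116542139 1.1
```

View pics/top0.png

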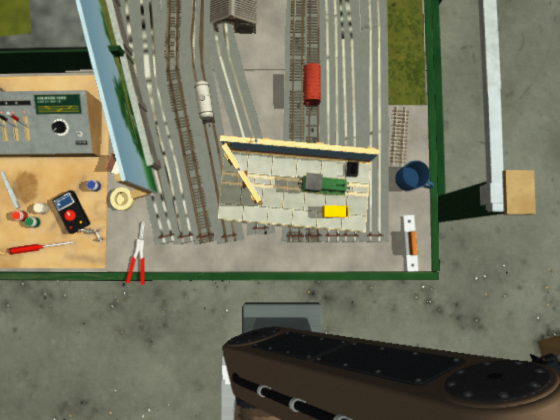

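View pics/scene0.png

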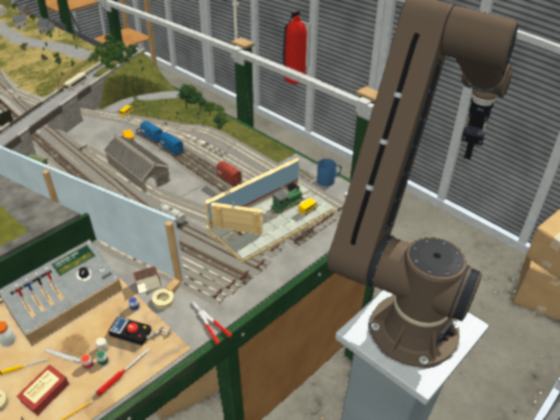

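The top view shows the back panel from (222,140) to (378,153) and the wing half open, its free edge at (260,203). The shunter is at (325,184), the brace at (410,243) with an orange grip, the pliers at (136,255) and the mug at (412,177). The scene view confirms this layout.

```bash
python3 - <<'E'
from h import *
im=cv2.imread('pics/top0.png')
cv2.imwrite('pics/c1.png',cv2.resize(im[125:255,210:420],None,fx=3.8,fy=3.8,interpolation=cv2.INTER_CUBIC))
from collections import defaultdict
D=defaultdict(list)
for k in range(4):
  for c in ('scene','top'):
    capture(c)
    for l in ['wing_hinge','wing_edge','wing_stud','back_stud','brace_hole_a','shunter','shunter_berth','plank']:
        for cf,p in marks(l,c,3):
            if cf>.5: D[l].append(p)
for l in D: print(l,len(D[l]),np.round(np.median(D[l],0),4),np.round(np.std(D[l],0),4))
c=D['brace_hole_a'];print(c)
E
```

```text
wing_hinge 8 [0.6887 0.1348 0.128 ] [0.0313 0.0831 0.0354]
wing_edge 10 [0.547  0.0542 0.1269] [0.0232 0.0202 0.0451]
wing_stud 9 [0.6234 0.1004 0.1279] [0.0206 0.0114 0.0014]
back_stud 9 [0.6889 0.0577 0.1256] [0.0446 0.0015 0.0016]
shunter 8 [ 0.5934 -0.1119  0.0226] [0.0014 0.0032 0.0015]
shunter_berth 8 [0.611  0.0476 0.0224] [0.0011 0.0015 0.0017]
plank 9 [ 0.5946 -0.0125  0.0109] [0.029  0.0232 0.0369]
brace_hole_a 9 [ 5.010e-01 -3.395e-01  3.000e-04] [0.0764 0.1242 0.0072]
[[0.3844, -0.3515, -0.0009], [0.501, -0.3386, 0.0015], [0.386, -0.3508, 0.002], [0.505, -0.3395, -0.0005], [0.3846, -0.3536, -0.0022], [0.5033, -0.3392, 0.0025], [0.5024, -0.3346, 0.0003], [0.3847, -0.3493, 0.0002], [0.6106, 0.05, 0.0228]]
```

View pics/c1.png

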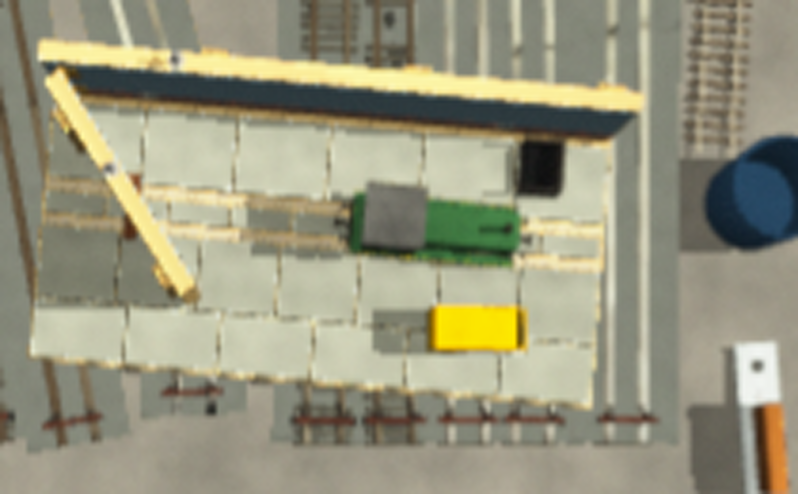

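```bash
python3 - <<'E'
from h import *
f=lambda u,v,z:np.round(ray('top',[(u-1.4)/3.8+210,(v-1.4)/3.8+125],z),4)
z=.127
A=f(40,42,z);B=f(40,64,z);C=f(644,92,z);D=f(642,109,z)
print(A,B,C,D,'yaw',np.degrees(np.arctan2((A-C)[0],(A-C)[1])),np.degrees(np.arctan2((B-D)[0],(B-D)[1])),np.linalg.norm(A-C))
print('studs',f(175,59,z+.019),f(110,170,z+.019))
print('wing edge corners',f(182,301,z),f(198,293,z),'near hinge',f(47,78,z),f(65,70,z))
print('mug',f(708,205,.09),f(708,205,0.09))
print('base bl,br,tr',f(30,355,.03),f(592,405,.03))
print('track ends rails', f(600,230,.03),f(600,262,.03),f(45,183,.03),f(45,218,.03))
print('shunter', f(350,225,.06),f(522,235,.06))
E
```

```text
[0.7018 0.1442 0.127 ] [0.6877 0.1441 0.127 ] [ 0.6692 -0.2372  0.127 ] [ 0.6584 -0.2357  0.127 ] yaw 4.885457500417384 4.411394938911189 0.38279069999152276
studs [0.686  0.0577 0.146 ] [0.6167 0.0976 0.146 ]
wing edge corners [0.5373 0.0542 0.127 ] [0.5423 0.0442 0.127 ] near hinge [0.6788 0.1396 0.127 ] [0.6838 0.1282 0.127 ]
mug [ 0.6029 -0.2865  0.09  ] [ 0.6029 -0.2865  0.09  ]
base bl,br,tr [0.5094 0.1633 0.03  ] [ 0.4744 -0.2207  0.03  ]
track ends rails [ 0.5947 -0.228   0.03  ] [ 0.5726 -0.2277  0.03  ] [0.628  0.1538 0.03  ] [0.6038 0.1537 0.03  ]
shunter [ 0.5942 -0.0544  0.06  ] [ 0.5873 -0.1694  0.06  ]
```

Emit:
arm_command(series=[[[0, 0, 0], -5.6], [[0, 0, 0], -5.6], [[0.0334, -0.0189, 0], 0], [[0.0334, -0.0189, 0], 0], [[0.0334, -0.0189, 0], 0]], jaw=90, squeeze=20)

```text
time: 5.12
eef_pos: [0.2682, -0.4869, 0.2394]
eef_rot: [[0.858, 0.513, -0.0], [0.513, -0.858, 0.0], [0.0, -0.0, -1.0]]
force: [0.8, -0.2, 1.3]
gripper_width: 0.0676
finger_force: 0.0
```

Emit:
arm_command(series=[[[0.0334, -0.0189, 0], 0], [[0.0334, -0.0189, 0], 0], [[0.0334, -0.0189, 0], 0], [[0.0334, -0.0189, 0], 0], [[0.0334, -0.0189, 0], 0]])

```text
time: 5.53
eef_pos: [0.3632, -0.3195, 0.2399]
eef_rot: [[0.858, 0.514, 0.0], [0.514, -0.858, -0.0], [0.0, 0.001, -1.0]]
force: [0.0, -1.0, 0.1]
gripper_width: 0.0614
finger_force: 0.0
```

Emit:
arm_command(series=[[[0.0334, -0.0189, 0], 0], [[0.0334, -0.0189, 0], 0], [[0.0334, -0.0189, 0], 0], [[0.0334, -0.0189, 0], 0], [[0.0334, -0.0189, 0], 0]])

```text
time: 5.95
eef_pos: [0.4579, -0.1524, 0.2399]
eef_rot: [[0.858, 0.514, 0.001], [0.514, -0.858, -0.0], [0.0, 0.001, -1.0]]
force: [0.6, -0.6, -0.4]
gripper_width: 0.0614
finger_force: 0.0
```

Emit:
arm_command(series=[[[0.0334, -0.0189, 0], 0], [[0.0334, -0.0189, 0], 0], [[0.0334, -0.0189, 0], 0], [[0.0334, -0.0189, 0], 0], [[0.0334, -0.0189, 0], 0]])

```text
time: 6.37
eef_pos: [0.5525, 0.0147, 0.2398]
eef_rot: [[0.857, 0.514, 0.0], [0.514, -0.857, -0.0], [0.0, 0.0, -1.0]]
force: [0.0, -1.3, -0.7]
gripper_width: 0.0615
finger_force: 0.0
```

Emit:
arm_command(series=[[[0.0334, -0.0189, 0], 0], [[0.0334, -0.0189, 0], 0], [[0, 0, 0], 0], [[0, 0, 0], 0]])

```text
time: 6.7
eef_pos: [0.59, 0.0812, 0.2391]
eef_rot: [[0.856, 0.517, -0.0], [0.517, -0.856, -0.0], [-0.0, -0.0, -1.0]]
force: [0.3, 0.3, -0.0]
gripper_width: 0.0615
finger_force: 0.0
```

Emit:
arm_command(series=[[[0, 0, 0.037], 0], [[0, 0, 0.037], 0], [[0, 0, 0.037], 0], [[0, 0, 0], 0]])

```text
time: 7.03
eef_pos: [0.5865, 0.0783, 0.123]
eef_rot: [[0.858, 0.513, -0.01], [0.513, -0.858, -0.0], [-0.008, -0.005, -1.0]]
force: [-0.2, -0.4, -0.7]
gripper_width: 0.0614
finger_force: 0.0
```

Emit:
arm_command(series=[[[0, 0, 0], 0], [[0, 0, 0], 0], [[0, 0, 0], 0], [[0, 0, 0], 0], [[0, 0, 0], 0]], jaw=255, squeeze=15)

```text
time: 7.45
eef_pos: [0.5902, 0.0795, 0.1302]
eef_rot: [[0.858, 0.514, 0.002], [0.514, -0.858, -0.0], [0.002, 0.001, -1.0]]
force: [0.8, 0.6, 0.5]
gripper_width: 0.0339
finger_force: 0.0
```

Emit:
arm_command(series=[[[0, 0, 0], 0], [[0, 0, 0], 0], [[0, 0, 0], 0]])

```text
time: 7.7
eef_pos: [0.5898, 0.0796, 0.1289]
eef_rot: [[0.858, 0.514, 0.0], [0.514, -0.858, -0.0], [0.0, 0.0, -1.0]]
force: [-1.7, 1.4, 0.4]
gripper_width: 0.0135
finger_force: 0.8
```

Emit:
arm_command(series=[[[0, 0, 0], 0], [[0, 0, 0], 0], [[0.0012, -0.0117, 0], 6], [[0.0012, -0.0117, 0], 6], [[0.0012, -0.0117, 0], 6]])

```text
time: 8.12
eef_pos: [0.5772, 0.1129, 0.1288]
eef_rot: [[0.976, 0.219, -0.002], [0.219, -0.976, -0.0], [-0.002, -0.0, -1.0]]
force: [-4.9, 0.1, 5.1]
gripper_width: 0.0126
finger_force: 15.1
```

Emit:
arm_command(series=[[[0.0012, -0.0117, 0], 6], [[0.0012, -0.0117, 0], 6], [[0.0012, -0.0117, 0], 6], [[0, 0, 0], 0], [[0, 0, 0], 0]])

```text
time: 8.53
eef_pos: [0.5757, 0.1492, 0.1288]
eef_rot: [[0.996, -0.087, -0.004], [-0.087, -0.996, 0.0], [-0.004, -0.0, -1.0]]
force: [-11.0, 3.8, 10.2]
gripper_width: 0.0123
finger_force: 14.9
```

```bash
python3 - <<'E'
from h import *
s=manip.sense();print(s['eef_pos'],s['eef_rot'][:2],s['force'],s['gripper_width'],s['finger_force'],s['q'])
R=s['eef_rot'];print(np.degrees(np.arctan2(R[1][0],R[0][0])))
E
```

```text
[0.57574149 0.14917368 0.12878299] [[ 9.96174595e-01 -8.73090741e-02 -3.64730242e-03]
 [-8.73084226e-02 -9.96181271e-01  3.37796211e-04]] [-10.99898855   3.82171955  10.19439166] 0.012265228925159669 14.936998039484024 [1.42137585e-01 5.79129330e-01 1.74343567e+00 1.16121199e-03
 8.22590667e-01 1.79956274e+00]
-5.008815069413926
```

Emit:
arm_command(series=[[[0, 0, 0], 0], [[0, 0, 0], 0], [[0, 0, 0], 0], [[0, 0, 0], 0]], jaw=120)

```text
time: 8.87
eef_pos: [0.5777, 0.1477, 0.1285]
eef_rot: [[0.996, -0.088, 0.0], [-0.088, -0.996, -0.0], [0.0, 0.0, -1.0]]
force: [-0.3, -0.5, 0.1]
gripper_width: 0.0337
finger_force: 0.0
```

Emit:
arm_command(series=[[[0, 0, -0.037], 0], [[0, 0, -0.037], 0], [[0, 0, -0.037], -5.4], [[-0.0139, 0.0368, 0], -5.4], [[-0.0139, 0.0368, 0], 0]])

```text
time: 9.28
eef_pos: [0.5539, 0.0733, 0.2416]
eef_rot: [[0.994, 0.109, 0.004], [0.109, -0.994, -0.0], [0.004, 0.0, -1.0]]
force: [0.3, -0.3, 0.3]
gripper_width: 0.05
finger_force: 0.0
```

Emit:
arm_command(series=[[[-0.0139, 0.0368, 0], 0], [[-0.0139, 0.0368, 0], 0], [[-0.0139, 0.0368, 0], 0], [[-0.0139, 0.0368, 0], 0]])

```text
time: 9.62
eef_pos: [0.5124, -0.0808, 0.2397]
eef_rot: [[0.995, 0.1, 0.0], [0.1, -0.995, -0.0], [0.0, 0.0, -1.0]]
force: [0.3, -1.1, -0.5]
gripper_width: 0.0505
finger_force: 0.0
```

```bash
python3 - <<'E'
from h import *
s=manip.sense();R=s['eef_rot'];print(s['eef_pos'],np.degrees(np.arctan2(R[1][0],R[0][0])))
im=save('top','top1')
cv2.imwrite('pics/c2.png',cv2.resize(im[130:285,205:425,::-1],None,fx=3.6,fy=3.6,interpolation=cv2.INTER_CUBIC))
for l in ['wing_edge','wing_stud','back_stud','brace','brace_hole_a']: print(l,marks(l,'top',3))
E
```

```text
[ 0.51238772 -0.08081794  0.23972494] 5.7518947666206515
wing_edge [(0.93, [0.5241, 0.1536, 0.1266])]
wing_stud [(0.97, [0.6146, 0.1461, 0.1244])]
back_stud [(0.65, [0.6852, 0.0586, 0.1231])]
brace [(0.8, [0.4413, -0.3456, -0.0037])]
brace_hole_a [(0.78, [0.5033, -0.3371, -0.0003]), (0.61, [0.3844, -0.3511, -0.0002])]
```

View pics/c2.png

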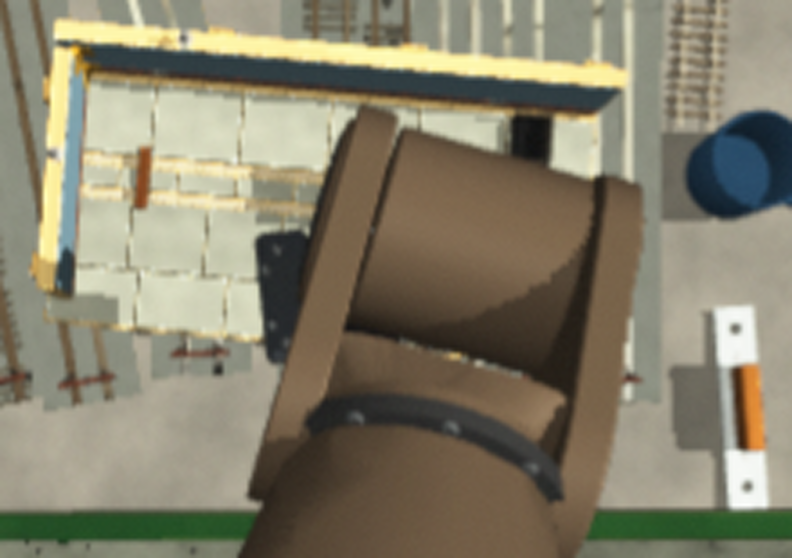

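The wing now looks square to the back panel: its top edge runs from (57,43) to (38,250) in the crop, and both leans are 4.8°. The brace holes show at (735,328) and (747,486), the stud tips at (184,39) and (52,153).

```bash
python3 - <<'E'
from h import *
f=lambda u,v,z:np.round(ray('top',[(u-1.3)/3.6+205,(v-1.3)/3.6+130],z),4)
a=f(735,328,.006);b=f(747,486,.006);print(a,b,(a+b)/2,np.linalg.norm(a-b),np.degrees(np.arctan2((a-b)[1],(a-b)[0])))
s1=f(184,39,.146);s2=f(52,153,.146);print(s1,s2,np.linalg.norm(s1-s2),np.degrees(np.arctan2((s1-s2)[1],(s1-s2)[0])))
o=np.array([.592,-.017]);y=np.radians(-5);X=np.array([np.cos(y),np.sin(y)]);Y=np.array([-X[1],X[0]])
s1=o+.091*X+.083*Y;s2=o+.007*X+.164*Y;print('exp',s1,s2,(s1+s2)/2,np.degrees(np.arctan2(*(s1-s2)[::-1])))
E
```

```text
[ 0.5025 -0.342   0.006 ] [ 0.3861 -0.3487  0.006 ] [ 0.4443  -0.34535  0.006  ] 0.1165926670078354 3.2943179421579423
[0.6852 0.0576 0.146 ] [0.6103 0.1433 0.146 ] 0.11381783691495817 -48.847223888909824
exp [0.68988764 0.05775299] [0.6132669  0.14576584] [0.65157727 0.10175941] -48.95837332398999
```

Emit:
arm_command(series=[[[-0.0129, 0.0368, 0], 1], [[-0.0129, 0.0368, 0], 0], [[-0.0129, 0.0368, 0], 0], [[-0.0129, 0.0368, 0], 0], [[-0.0129, 0.0368, 0], 0]])

```text
time: 10.33
eef_pos: [0.465, -0.2682, 0.2397]
eef_rot: [[0.996, 0.086, 0.0], [0.086, -0.996, -0.0], [0.0, 0.0, -1.0]]
force: [1.0, -0.5, -0.5]
gripper_width: 0.0504
finger_force: 0.0
```

Emit:
arm_command(series=[[[-0.0129, 0.0368, 0], 0], [[-0.0129, 0.0368, 0], 0], [[0, 0, 0.03], 0], [[0, 0, 0.03], 0], [[0, 0, 0.03], 0]])

```text
time: 10.75
eef_pos: [0.4459, -0.343, 0.1486]
eef_rot: [[0.997, 0.084, 0.001], [0.084, -0.997, -0.001], [0.001, 0.001, -1.0]]
force: [0.8, 0.5, -0.7]
gripper_width: 0.0503
finger_force: 0.0
```

Emit:
arm_command(series=[[[0, 0, 0.03], 0], [[0, 0, 0.03], 0], [[0, 0, 0], 0], [[0, 0, 0], 0]])

```text
time: 11.08
eef_pos: [0.4457, -0.3423, 0.089]
eef_rot: [[0.996, 0.085, -0.002], [0.085, -0.996, 0.002], [-0.002, -0.002, -1.0]]
force: [0.2, -0.5, 0.2]
gripper_width: 0.0502
finger_force: 0.0
```

```bash
python3 - <<'E'
from h import *
s=manip.sense();R=s['eef_rot'];print(s['eef_pos'],np.degrees(np.arctan2(R[1][0],R[0][0])))
im=save('top','top2')
cv2.imwrite('pics/c3.png',cv2.resize(im[180:300,350:470,::-1],None,fx=5,fy=5,interpolation=cv2.INTER_CUBIC))
for l in ['brace','brace_hole_a']: print(l,marks(l,'top',3),marks(l,'top',3))
for l in ['wing_edge','wing_stud','back_stud','shunter','wing_hinge']: print(l,marks(l,'top',1))
E
```

```text
[ 0.44572058 -0.34225497  0.08898817] 4.8536153297642715
brace [] []
brace_hole_a [(0.66, [0.5027, -0.3397, -0.003]), (0.48, [0.3866, -0.3506, -0.0017])] [(0.66, [0.5027, -0.3397, -0.003]), (0.48, [0.3866, -0.3506, -0.0017])]
wing_edge [(0.75, [0.5273, 0.1535, 0.126])]
wing_stud [(0.66, [0.6123, 0.1474, 0.1263])]
back_stud [(0.94, [0.6866, 0.0576, 0.1266])]
shunter []
wing_hinge [(0.76, [0.6908, 0.1355, 0.1255])]
```

View pics/c3.png

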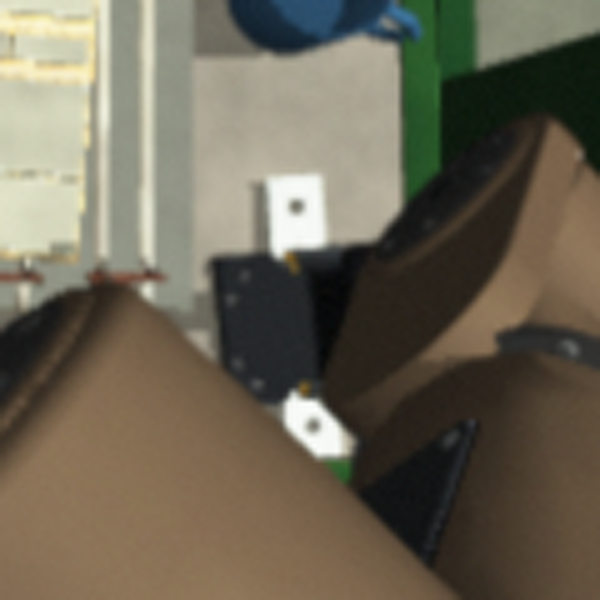

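The gripper sits over the brace, with the holes visible at (296,206) and (313,426) in the crop. Lowering and gripping.

Emit:
arm_command(series=[[[0, 0.0025, 0.025], 0], [[0, 0, 0.018], 0], [[0, 0, 0.008], 0], [[0, 0, 0], 0], [[0, 0, 0], 0]])

```text
time: 12.0
eef_pos: [0.4454, -0.346, 0.0388]
eef_rot: [[0.997, 0.083, -0.0], [0.083, -0.997, 0.0], [-0.0, -0.0, -1.0]]
force: [-0.2, -0.1, -0.3]
gripper_width: 0.0506
finger_force: 0.0
```

Emit:
arm_command(series=[[[0, 0, 0], 0], [[0, 0, 0], 0], [[0, 0, 0], 0], [[0, 0, 0], 0], [[0, 0, 0], 0]], jaw=255, squeeze=30)

```text
time: 12.42
eef_pos: [0.4455, -0.346, 0.0391]
eef_rot: [[0.997, 0.083, 0.0], [0.083, -0.997, -0.001], [0.0, 0.001, -1.0]]
force: [-0.6, 1.5, 0.5]
gripper_width: 0.0225
finger_force: 0.0
```

Emit:
arm_command(series=[[[0, 0, 0], 0], [[0, 0, 0], 0], [[0, 0, 0], 0]])

```text
time: 12.67
eef_pos: [0.4454, -0.3458, 0.0388]
eef_rot: [[0.997, 0.083, -0.0], [0.083, -0.997, 0.0], [-0.0, -0.0, -1.0]]
force: [-1.1, 1.5, 4.2]
gripper_width: 0.0137
finger_force: 30.0
```

Emit:
arm_command(series=[[[0, 0, -0.02], 0], [[0, 0, -0.04], 0], [[0, 0, -0.04], 0], [[0, 0, -0.04], 0], [[0, 0, -0.04], 0]])

```text
time: 13.08
eef_pos: [0.4451, -0.3456, 0.2204]
eef_rot: [[0.997, 0.083, -0.0], [0.083, -0.997, 0.0], [-0.0, -0.0, -1.0]]
force: [0.6, -1.3, -1.4]
gripper_width: 0.0138
finger_force: 30.0
```

Emit:
arm_command(series=[[[0.0186, -0.033, 0], 0], [[0.0186, -0.033, 0], 0], [[0.0186, -0.033, 0], 0], [[0.0186, -0.033, 0], 0], [[0.0186, -0.033, 0], 0]])

```text
time: 13.5
eef_pos: [0.5247, -0.1721, 0.2186]
eef_rot: [[0.997, 0.082, 0.0], [0.082, -0.997, -0.0], [0.0, 0.0, -1.0]]
force: [0.5, -0.2, -0.3]
gripper_width: 0.0136
finger_force: 30.0
```

Emit:
arm_command(series=[[[0.0186, -0.033, 0], 0], [[0.0186, -0.033, 0], 0], [[0.0186, -0.033, 0], 0], [[0.0186, -0.033, 0], 0], [[0.0186, -0.033, 0], 0]])

```text
time: 13.92
eef_pos: [0.6038, 0.0003, 0.2184]
eef_rot: [[0.997, 0.083, -0.0], [0.083, -0.997, -0.0], [-0.0, 0.0, -1.0]]
force: [0.2, -0.8, -1.4]
gripper_width: 0.0138
finger_force: 30.0
```

Emit:
arm_command(series=[[[0.0186, -0.033, 0], 0], [[0.0186, -0.033, 0], 0], [[0, 0, 0], 6.7], [[0, 0, 0], 6.7], [[0, 0, 0], 6.7]])

```text
time: 14.33
eef_pos: [0.6349, 0.0682, 0.218]
eef_rot: [[0.963, -0.269, -0.001], [-0.269, -0.963, -0.0], [-0.001, 0.0, -1.0]]
force: [0.5, -0.2, -1.4]
gripper_width: 0.0141
finger_force: 30.0
```

Emit:
arm_command(series=[[[0, 0, 0], 6.7], [[0, 0, 0], 6.7], [[0, 0, 0], 6.7], [[0, 0, 0], 6.7], [[0, 0, 0], 6.7]])

```text
time: 14.75
eef_pos: [0.6349, 0.0672, 0.2183]
eef_rot: [[0.654, -0.757, -0.001], [-0.757, -0.654, -0.0], [-0.0, 0.001, -1.0]]
force: [0.4, 0.2, -1.0]
gripper_width: 0.0137
finger_force: 30.0
```

Emit:
arm_command(series=[[[0, 0, 0], 0], [[0, 0, 0], 0]])

```text
time: 14.92
eef_pos: [0.6349, 0.0672, 0.2184]
eef_rot: [[0.661, -0.75, -0.0], [-0.75, -0.661, -0.0], [-0.0, 0.0, -1.0]]
force: [-0.2, 0.7, -0.2]
gripper_width: 0.0137
finger_force: 30.0
```

```bash
python3 - <<'E'
from h import *
s=manip.sense();R=s['eef_rot'];print(s['eef_pos'],np.degrees(np.arctan2(R[1][0],R[0][0])),s['gripper_width'],s['q'][5])
for c in ('top','scene'):
    im=save(c,c+'3')
    print(c,[np.round(proj(c,np.array([.6505,.1018,z]))) for z in (.13,.18)])
    for l in ['wing_stud','back_stud','brace_hole_a','brace']: print(l,marks(l,c,3))
a=cv2.imread('pics/top3.png')[110:230,200:320];b=cv2.imread('pics/scene3.png')[150:270,180:300]
cv2.imwrite('pics/c4.png',cv2.resize(np.hstack([a,b]),None,fx=3.3,fy=3.3,interpolation=cv2.INTER_CUBIC))
E
```

```text
[0.6349172  0.06722281 0.21836545] -48.6310941925774 0.01369790538594072 2.4218065572342624
top [array([238., 156.]), array([235., 152.])]
wing_stud []
back_stud [(0.44, [0.42, 0.3801, 0.0004])]
brace_hole_a []
brace []
scene [array([227., 201.]), array([226., 189.])]
wing_stud [(0.83, [0.6178, 0.1471, 0.1287])]
back_stud [(0.77, [0.6876, 0.0579, 0.1254])]
brace_hole_a [(0.58, [0.5994, 0.1144, 0.1719]), (0.4, [0.6083, 0.0494, 0.0221])]
brace [(0.81, [0.6341, 0.0664, 0.1772])]
```

View pics/c4.png

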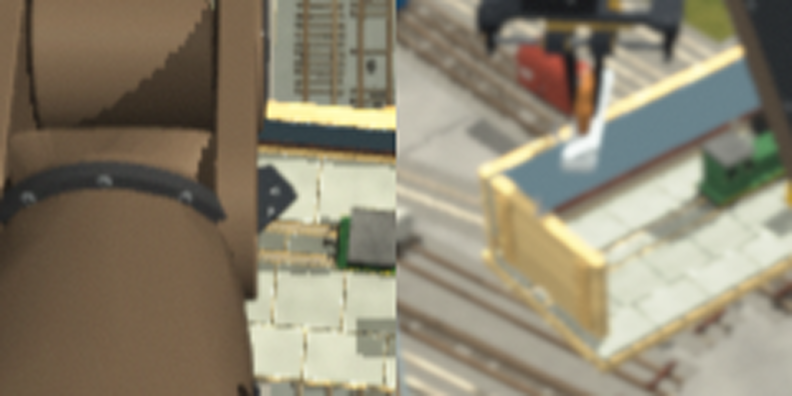

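The top view is blocked by the arm. The scene crop shows the brace held at (585,150), still short of the corner. Moving it above the studs and looking again.

Emit:
arm_command(series=[[[-0.0073, -0.0177, 0], 0], [[-0.0072, -0.0177, 0], 0], [[0, 0, 0.02], 0.3], [[0, 0, 0], 0], [[0, 0, 0], 0]])

```text
time: 15.83
eef_pos: [0.6516, 0.1014, 0.1979]
eef_rot: [[0.655, -0.756, -0.002], [-0.756, -0.655, -0.0], [-0.001, 0.002, -1.0]]
force: [0.2, 0.3, -0.9]
gripper_width: 0.014
finger_force: 30.0
```

```bash
python3 - <<'E'
from h import *
s=manip.sense();R=s['eef_rot'];print(s['eef_pos'],np.degrees(np.arctan2(R[1][0],R[0][0])))
for k in range(4):
    im=save('scene','scene4')
    for l in ['wing_stud','back_stud','brace_hole_a','brace']: print(l,marks(l,'scene',2))
p=np.array(s['eef_pos']);x=np.array(R)[:,0]
for n,q in (('ha',p-.0591*x-[0,0,.0388]),('hb',p+.0575*x-[0,0,.0388])): print(n,q,(proj('scene',q)-[180,150])*6, (proj('top',q)))
for n,q in (('wing',[.6138,.1462,.127]),('back',[.6888,.0577,.127])):
    for h in (0,.021): print(n,(proj('scene',np.array(q)+[0,0,h])-[180,150])*6)
b=cv2.imread('pics/scene4.png')[150:250,180:290]
cv2.imwrite('pics/c5.png',cv2.resize(b,None,fx=6,fy=6,interpolation=cv2.INTER_CUBIC))
E
```

```text
[0.65158313 0.10143438 0.1978676 ] -49.110997961992744
wing_stud [(0.67, [0.6157, 0.1438, 0.1278])]
back_stud [(0.61, [0.6881, 0.0616, 0.1284]), (0.56, [0.4203, 0.3804, -0.0007])]
brace_hole_a [(0.61, [0.619, 0.1496, 0.1567]), (0.6, [0.6892, 0.0592, 0.1568])]
brace [(0.61, [0.6502, 0.0991, 0.1566])]
wing_stud [(0.57, [0.618, 0.1459, 0.1277]), (0.25, [0.6088, 0.0499, 0.0213])]
back_stud [(0.75, [0.6903, 0.06, 0.1238]), (0.47, [0.4203, 0.3781, -0.0014])]
brace_hole_a [(0.6, [0.6192, 0.1487, 0.1563]), (0.57, [0.6898, 0.0553, 0.1623])]
brace [(0.49, [0.6532, 0.1013, 0.1542])]
wing_stud [(0.79, [0.614, 0.1435, 0.1266])]
back_stud [(0.82, [0.688, 0.0635, 0.127])]
brace_hole_a [(0.73, [0.6908, 0.0585, 0.1594]), (0.6, [0.6157, 0.15, 0.1555])]
brace []
wing_stud [(0.81, [0.6165, 0.1479, 0.1269]), (0.62, [0.4226, 0.3787, -0.0004])]
back_stud [(0.67, [0.6884, 0.0587, 0.1274])]
brace_hole_a [(0.7, [0.6177, 0.1487, 0.1552]), (0.65, [0.5959, -0.109, 0.0204])]
brace [(0.81, [0.6512, 0.0997, 0.1572])]
ha [0.61289656 0.14611271 0.15914134] [260.24828219 335.36620084] [217.05798311 170.09512165]
hb [0.68922236 0.05796561 0.15899586] [294.48025212 196.05770725] [255.25632439 137.43390074]
wing [262.95598221 384.521801  ]
wing [260.33505961 352.07548394]
back [298.63339452 244.83590519]
back [296.51110192 213.04064259]
```

View pics/c5.png

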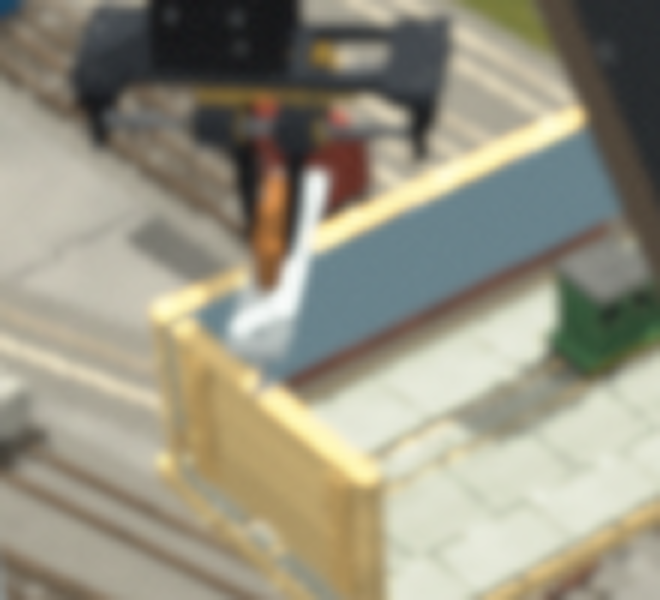

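Emit:
arm_command(series=[[[0, 0, 0.005], 0], [[0, 0, 0.005], 0], [[0, 0, 0.003], 0], [[0, 0, 0], 0], [[0, 0, 0], 0]])

```text
time: 17.25
eef_pos: [0.652, 0.1016, 0.1852]
eef_rot: [[0.654, -0.756, -0.001], [-0.756, -0.654, 0.0], [-0.001, 0.0, -1.0]]
force: [-0.3, 1.3, -1.7]
gripper_width: 0.0139
finger_force: 30.0
```

Emit:
arm_command(series=[[[0, 0, 0.002], 0], [[0, 0, 0.001], 0], [[0, 0, 0], 0], [[0, 0, 0], 0]])

```text
time: 17.58
eef_pos: [0.6523, 0.1017, 0.1829]
eef_rot: [[0.654, -0.756, 0.001], [-0.756, -0.654, 0.0], [0.0, -0.001, -1.0]]
force: [1.0, 4.5, 1.4]
gripper_width: 0.0136
finger_force: 30.0
```

Emit:
arm_command(series=[[[-0.001, -0.0012, 0], 0], [[0, 0, 0], 0], [[0, 0, 0], 0]])

```text
time: 17.83
eef_pos: [0.6521, 0.1028, 0.1824]
eef_rot: [[0.654, -0.756, -0.001], [-0.756, -0.654, -0.0], [-0.0, 0.001, -1.0]]
force: [0.4, -0.2, -1.2]
gripper_width: 0.0137
finger_force: 30.0
```

Emit:
arm_command(series=[[[0, 0, 0.002], 0], [[0, 0, 0.001], 0], [[0, 0, 0], 0], [[0, 0, 0], 0]])

```text
time: 18.17
eef_pos: [0.6523, 0.1031, 0.1794]
eef_rot: [[0.654, -0.756, -0.0], [-0.756, -0.654, 0.0], [-0.0, 0.0, -1.0]]
force: [0.7, 1.6, -1.8]
gripper_width: 0.0138
finger_force: 30.0
```

```bash
python3 - <<'E'
from h import *
s=manip.sense();print(s['eef_pos'],s['force'],s['ft_torque'])
E
```

```text
[0.65233417 0.10310357 0.17940386] [ 0.70530709  1.59251597 -1.75757219] [ 0.4730844  -0.09294338  0.01938538]
```

Emit:
arm_command(series=[[[-0.0005, -0.0006, 0.002], 0], [[0, 0, 0.002], 0], [[0, 0, 0], 0], [[0, 0, 0], 0]])

```text
time: 18.5
eef_pos: [0.6523, 0.1037, 0.1753]
eef_rot: [[0.654, -0.756, -0.001], [-0.756, -0.654, -0.0], [-0.0, 0.001, -1.0]]
force: [0.2, 0.2, -1.4]
gripper_width: 0.0138
finger_force: 30.0
```

Emit:
arm_command(series=[[[0, 0, 0.002], 0], [[0, 0, 0.002], 0], [[0, 0, 0], 0], [[0, 0, 0], 0]])

```text
time: 18.83
eef_pos: [0.6524, 0.1037, 0.1714]
eef_rot: [[0.654, -0.756, -0.0], [-0.756, -0.654, -0.0], [-0.0, 0.0, -1.0]]
force: [0.0, -0.6, -0.9]
gripper_width: 0.0137
finger_force: 30.0
```

Emit:
arm_command(series=[[[0, 0, 0.002], 0], [[0, 0, 0.001], 0], [[0, 0, 0], 0], [[0, 0, 0], 0]])

```text
time: 19.17
eef_pos: [0.6525, 0.1038, 0.1685]
eef_rot: [[0.654, -0.756, -0.0], [-0.756, -0.654, -0.0], [-0.0, 0.0, -1.0]]
force: [0.2, -0.3, -1.8]
gripper_width: 0.0138
finger_force: 30.0
```

Emit:
arm_command(series=[[[0, 0, 0.001], 0], [[0, 0, 0.001], 0], [[0, 0, 0], 0], [[0, 0, 0], 0]])

```text
time: 19.5
eef_pos: [0.6525, 0.1038, 0.1668]
eef_rot: [[0.654, -0.756, 0.0], [-0.756, -0.654, -0.0], [0.0, -0.0, -1.0]]
force: [-0.3, -0.7, 1.4]
gripper_width: 0.014
finger_force: 30.0
```

```bash
python3 - <<'E'
from h import *
s=manip.sense();print(s['eef_pos'],s['force'],s['ft_torque'])
for k in range(3):
    capture('scene')
    for l in ['wing_stud','back_stud','wing_edge','brace_hole_a','brace']: print(l,marks(l,'scene',2))
E
```

```text
[0.65254767 0.10376246 0.16684082] [-0.34305994 -0.67568133  1.36219694] [0.05341683 0.15798887 0.02691119]
wing_stud [(0.85, [0.6152, 0.1455, 0.1306])]
back_stud [(0.85, [0.6893, 0.0574, 0.1268]), (0.33, [0.6842, 0.1383, 0.124])]
wing_edge [(0.62, [0.5267, 0.1576, 0.1302])]
brace_hole_a [(0.63, [0.6898, 0.0624, 0.1272]), (0.59, [0.6188, 0.15, 0.1236])]
brace [(0.68, [0.6548, 0.1017, 0.1238]), (0.59, [0.6903, 0.0598, 0.1255])]
wing_stud [(0.67, [0.615, 0.1461, 0.1291])]
back_stud [(0.98, [0.6915, 0.0596, 0.1249]), (0.27, [0.6847, 0.1388, 0.1275])]
wing_edge [(0.6, [0.5229, 0.1578, 0.1283])]
brace_hole_a [(0.73, [0.6172, 0.1528, 0.1207]), (0.71, [0.6899, 0.06, 0.1234])]
brace [(0.73, [0.6522, 0.099, 0.1224])]
wing_stud [(0.97, [0.6172, 0.1483, 0.1287]), (0.72, [0.6873, 0.0626, 0.1299])]
back_stud [(0.64, [0.688, 0.061, 0.1267])]
wing_edge [(0.88, [0.5249, 0.1574, 0.1295])]
brace_hole_a [(0.73, [0.6889, 0.0616, 0.1278]), (0.65, [0.62, 0.149, 0.123])]
brace [(0.78, [0.6489, 0.1027, 0.125]), (0.21, [0.6883, 0.0624, 0.1248])]
```

Emit:
arm_command(series=[[[0, 0, 0.001], 0], [[0, 0, 0], 0], [[0, 0, 0], 0]])

```text
time: 20.65
eef_pos: [0.6526, 0.1038, 0.1668]
eef_rot: [[0.654, -0.756, 0.001], [-0.756, -0.654, -0.0], [0.001, -0.001, -1.0]]
force: [-4.3, -1.2, 12.6]
gripper_width: 0.0138
finger_force: 30.0
```

Emit:
arm_command(series=[[[0, 0, 0], 0], [[0, 0, 0], 0], [[0, 0, 0], 0], [[0, 0, 0], 0]], jaw=130)

```text
time: 20.98
eef_pos: [0.6524, 0.1038, 0.1651]
eef_rot: [[0.654, -0.756, -0.001], [-0.756, -0.654, -0.0], [-0.0, 0.001, -1.0]]
force: [-0.0, 0.3, -0.3]
gripper_width: 0.0348
finger_force: 0.0
```

Emit:
arm_command(series=[[[0, 0, -0.02], 0], [[0, 0, -0.035], 0], [[0, 0, -0.035], 0]])

```text
time: 21.23
eef_pos: [0.652, 0.1037, 0.2554]
eef_rot: [[0.654, -0.756, -0.003], [-0.756, -0.654, -0.0], [-0.002, 0.003, -1.0]]
force: [0.5, -0.1, -0.8]
gripper_width: 0.046
finger_force: 0.0
```

Emit:
arm_command(series=[[[0, 0, 0], -6.3], [[0, 0, 0], -6.3], [[0, 0, 0], -6.3], [[0, 0, 0], -6.3], [[0, 0, 0], -6.3]], jaw=255, squeeze=10)

```text
time: 21.65
eef_pos: [0.6524, 0.1038, 0.2553]
eef_rot: [[0.955, -0.298, -0.0], [-0.298, -0.955, -0.0], [-0.0, 0.0, -1.0]]
force: [0.3, 0.6, -0.6]
gripper_width: 0.0185
finger_force: 0.0
```

Emit:
arm_command(series=[[[0, 0, 0], -6.3], [[0, 0, 0], -6.1], [[-0.0049, 0.038, 0], 0], [[-0.0049, 0.038, 0], 0], [[-0.0049, 0.038, 0], 0]])

```text
time: 22.07
eef_pos: [0.6269, -0.0091, 0.2552]
eef_rot: [[0.996, -0.09, -0.001], [-0.09, -0.996, -0.0], [-0.001, 0.0, -1.0]]
force: [-0.2, -0.3, -0.2]
gripper_width: 0.0004
finger_force: 0.0
```

Emit:
arm_command(series=[[[-0.0049, 0.038, 0], 0], [[-0.0049, 0.038, 0], 0], [[-0.0049, 0.038, 0], 0], [[-0.0049, 0.038, 0], 0], [[-0.0049, 0.038, 0], 0]])

```text
time: 22.48
eef_pos: [0.5849, -0.1971, 0.2554]
eef_rot: [[0.996, -0.091, -0.0], [-0.091, -0.996, 0.0], [-0.0, -0.0, -1.0]]
force: [0.5, 0.7, -0.3]
gripper_width: 0.0006
finger_force: 0.0
```

```bash
python3 - <<'E'
from h import *
from scipy.optimize import least_squares
s=manip.sense();R=s['eef_rot'];print(s['eef_pos'],np.degrees(np.arctan2(R[1][0],R[0][0])),s['gripper_width'])
obs={}
for c in ('top','scene'):
    im=cv2.imread(f'pics/{c}0.png').astype(int)
    m=((im[:,:,0]-im[:,:,2]>25)).astype(np.uint8)
    u,v=proj(c,np.array([.62,-.32,.05])); 
    n,lab,st,_=cv2.connectedComponentsWithStats(m)
    i=max(range(1,n),key=lambda i:st[i][4]-20*abs(st[i][0]+st[i][2]/2-u)-20*abs(st[i][1]+st[i][3]/2-v))
    obs[c]=st[i][:4].tolist();print(c,u,v,st[i])
    y0=int(v)-30;x0=int(u)-35
    globals()[c]=cv2.resize(cv2.imread(f'pics/{c}0.png')[y0:y0+60,x0:x0+60],None,fx=6,fy=6,interpolation=cv2.INTER_CUBIC);print(x0,y0)
print(obs)
im=save('top','top6');a=cv2.resize(im[110:220,200:310,::-1],(400,400),interpolation=cv2.INTER_CUBIC)
im=save('scene','scene6');b=cv2.resize(im[150:260,180:290,::-1],(400,400),interpolation=cv2.INTER_CUBIC)
cv2.imwrite('pics/c6.png',np.hstack([a,b]));cv2.imwrite('pics/c7.png',np.hstack([top,scene]))
for c in ('top','scene'):
  for l in ['wing_stud','back_stud','wing_edge','brace_hole_a','brace','shunter']: print(c,l,marks(l,c,2))
E
```

```text
[ 0.58494523 -0.19708276  0.25544561] -5.242608985850517 0.0006161467984298377
top 404.5188278291229 174.33455863493904 [397 161  38  28 717]
369 144
scene 322.69111618420106 171.64415242779165 [317 159  22  27 434]
287 141
{'top': [397, 161, 38, 28], 'scene': [317, 159, 22, 27]}
top wing_stud []
top back_stud [(0.88, [0.6864, 0.0585, 0.1256]), (0.46, [0.689, 0.0613, 0.1254])]
top wing_edge [(0.76, [0.5241, 0.1524, 0.1269])]
top brace_hole_a [(0.78, [0.612, 0.143, 0.1292]), (0.69, [0.5948, -0.1135, 0.0192])]
top brace [(0.91, [0.6458, 0.1015, 0.1245])]
top shunter []
scene wing_stud [(0.91, [0.6153, 0.1472, 0.1284]), (0.54, [0.6078, 0.0485, 0.0237])]
scene back_stud [(0.76, [0.6865, 0.0602, 0.13])]
scene wing_edge [(0.93, [0.5272, 0.1563, 0.1279])]
scene brace_hole_a [(0.84, [0.6206, 0.151, 0.1196]), (0.5, [0.6906, 0.0599, 0.1289])]
scene brace [(0.62, [0.6506, 0.1031, 0.1258]), (0.51, [0.5255, 0.1573, 0.1289])]
scene shunter [(0.74, [0.5936, -0.1094, 0.0205])]
```

View pics/c6.png

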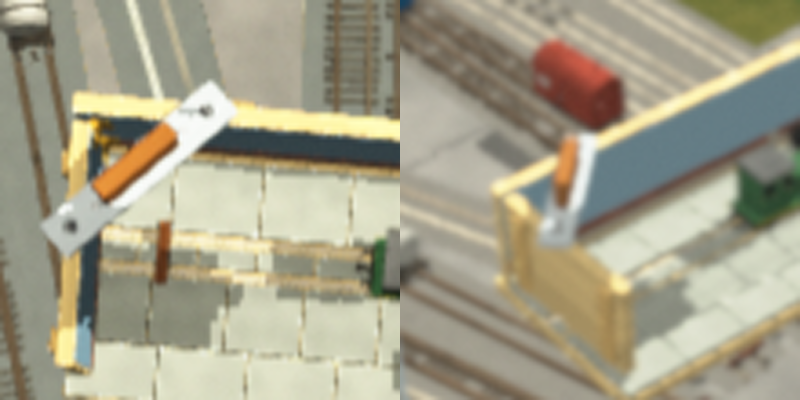

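View pics/c7.png

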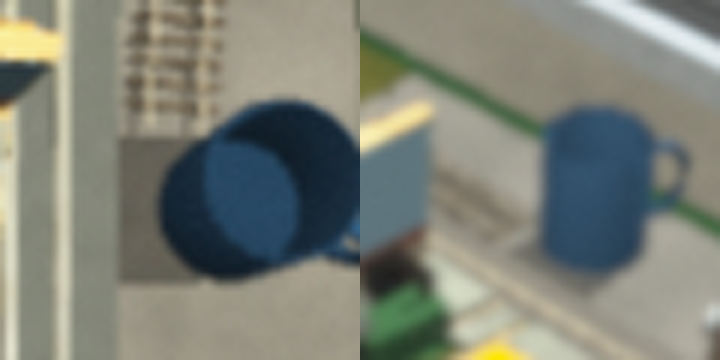

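The brace lies on both studs: the left crop shows its holes at (206,110) and (70,226), and the right crop shows it flat. The mug's near wall is at about y=-0.304, so the gripper fits behind the shunter.

Emit:
arm_command(series=[[[0.0012, 0.0044, 0], 0], [[0, 0, 0.035], 0], [[0, 0, 0.035], 0], [[0, 0, 0.035], 0], [[0, 0, 0.035], 0]])

```text
time: 23.6
eef_pos: [0.5864, -0.2001, 0.1144]
eef_rot: [[0.996, -0.091, 0.001], [-0.091, -0.996, -0.001], [0.001, 0.0, -1.0]]
force: [0.2, -0.9, -0.1]
gripper_width: 0.0008
finger_force: 0.0
```

Emit:
arm_command(series=[[[0, 0, 0.03], 0], [[0, 0, 0.02], 0], [[0, 0, 0.007], 0], [[0, 0, 0], 0], [[0, 0, 0], 0]])

```text
time: 24.02
eef_pos: [0.5869, -0.2002, 0.0594]
eef_rot: [[0.996, -0.091, 0.001], [-0.091, -0.996, -0.0], [0.001, 0.0, -1.0]]
force: [-0.2, 0.4, 0.1]
gripper_width: 0.0003
finger_force: 0.0
```

Emit:
arm_command(series=[[[0, -0.006, 0], 0], [[0, -0.006, 0], 0], [[0, -0.008, 0], 0], [[0, -0.01, 0], 0], [[0, -0.01, 0], 0]])

```text
time: 24.43
eef_pos: [0.5906, -0.1593, 0.0596]
eef_rot: [[0.996, -0.091, 0.002], [-0.091, -0.996, -0.001], [0.002, 0.001, -1.0]]
force: [-0.8, -4.5, 5.0]
gripper_width: 0.0004
finger_force: 3.1
```

Emit:
arm_command(series=[[[0, -0.012, 0], 0], [[0, -0.012, 0], 0], [[0, -0.012, 0], 0], [[0, -0.01, 0], 0], [[0, -0.008, 0], 0]])

```text
time: 24.85
eef_pos: [0.5955, -0.1051, 0.0594]
eef_rot: [[0.996, -0.09, 0.001], [-0.09, -0.996, -0.001], [0.002, 0.001, -1.0]]
force: [0.4, -4.8, 4.9]
gripper_width: 0.0002
finger_force: 3.5
```

```bash
python3 - <<'E'
from h import *
s=manip.sense();print(s['eef_pos'],s['force'])
for k in range(2):
  for c in ('top','scene'):
    save(c,c+'7')
    for l in ['shunter','wing_edge','brace']: print(c,l,marks(l,c,2))
E
```

```text
[ 0.59554685 -0.10507974  0.0593673 ] [ 0.39979784 -4.80751043  4.85883314]
top shunter [(0.73, [0.5996, -0.039, 0.0204])]
top wing_edge [(0.67, [0.6922, 0.0637, 0.1279]), (0.57, [0.5295, 0.1531, 0.128])]
top brace [(0.83, [0.6472, 0.1012, 0.1228])]
scene shunter [(0.62, [0.6, -0.0307, 0.0248]), (0.45, [0.654, 0.1047, 0.1267])]
scene wing_edge [(0.87, [0.5256, 0.1566, 0.1278])]
scene brace [(0.58, [0.6511, 0.105, 0.1241])]
top shunter [(0.7, [0.6931, 0.0602, 0.1292]), (0.69, [0.5981, -0.0371, 0.0217])]
top wing_edge [(0.58, [0.527, 0.1537, 0.1272])]
top brace [(0.61, [0.647, 0.101, 0.1262])]
scene shunter [(0.9, [0.6017, -0.0305, 0.0227])]
scene wing_edge [(0.94, [0.5252, 0.1549, 0.1279]), (0.6, [0.6909, 0.0621, 0.1284])]
scene brace [(0.76, [0.6526, 0.1014, 0.1242]), (0.24, [0.6896, 0.1358, 0.1278])]
```

Emit:
arm_command(series=[[[0, -0.01, 0], 0], [[0, -0.012, 0], 0], [[0, -0.012, 0], 0], [[0, -0.012, 0], 0], [[0, -0.01, 0], 0]])

```text
time: 26.07
eef_pos: [0.6002, -0.0486, 0.0586]
eef_rot: [[0.996, -0.09, -0.0], [-0.09, -0.996, -0.0], [-0.0, 0.0, -1.0]]
force: [0.4, -1.3, -0.4]
gripper_width: -0.0
finger_force: 0.5
```

Emit:
arm_command(series=[[[0, -0.006, 0], 0], [[0, -0.004, 0], 0], [[0, -0.003, 0], 0], [[0, -0.002, 0], 0], [[0, 0, 0], 0]])

```text
time: 26.48
eef_pos: [0.6016, -0.0354, 0.0586]
eef_rot: [[0.996, -0.091, 0.0], [-0.091, -0.996, -0.0], [0.0, 0.0, -1.0]]
force: [-0.1, 1.0, 0.3]
gripper_width: 0.0004
finger_force: 0.0
```

Emit:
arm_command(series=[[[0, -0.002, 0], 0], [[0, -0.002, 0], 0], [[0, -0.002, 0], 0], [[0, 0, 0], 0]])

```text
time: 26.82
eef_pos: [0.6021, -0.0294, 0.0586]
eef_rot: [[0.996, -0.091, 0.0], [-0.091, -0.996, -0.0], [0.0, 0.0, -1.0]]
force: [-0.9, 0.6, 0.1]
gripper_width: 0.0008
finger_force: 0.1
```

```bash
python3 - <<'E'
from h import *
s=manip.sense();print(s['eef_pos'],s['force'])
for k in range(3):
  for c in ('top','scene'):
    capture(c); print(c,marks('shunter',c,2),marks('shunter_berth',c,1))
E
```

```text
[ 0.6021075  -0.02940609  0.05860551] [-0.87654896  0.56688929  0.10848336]
top [(0.49, [0.6081, 0.0389, 0.0221])] [(0.82, [0.6101, 0.0512, 0.0241])]
scene [(0.38, [0.6155, 0.147, 0.1303])] [(0.81, [0.6067, 0.0506, 0.0209])]
top [(0.49, [0.6039, 0.0386, 0.0246])] [(0.81, [0.6081, 0.0524, 0.0228])]
scene [(0.7, [0.6103, 0.0428, 0.0212])] [(0.92, [0.6096, 0.0484, 0.0231])]
top [(0.72, [0.6092, 0.0399, 0.023])] [(0.83, [0.6111, 0.0468, 0.0208])]
scene [(0.97, [0.6079, 0.0443, 0.0226]), (0.45, [0.4199, 0.3804, -0.0049])] [(0.9, [0.6061, 0.0479, 0.0248])]
```

Emit:
arm_command(series=[[[0, -0.002, 0], 0], [[0, -0.002, 0], 0], [[0, 0, 0], 0]])

```text
time: 27.97
eef_pos: [0.6025, -0.0252, 0.0586]
eef_rot: [[0.996, -0.091, 0.0], [-0.091, -0.996, -0.0], [0.0, 0.0, -1.0]]
force: [0.4, -0.2, 0.6]
gripper_width: 0.0001
finger_force: 0.1
```

Emit:
arm_command(series=[[[0, -0.002, 0], 0], [[0, -0.001, 0], 0], [[0, 0, 0], 0]])

```text
time: 28.22
eef_pos: [0.6028, -0.0226, 0.0587]
eef_rot: [[0.996, -0.091, 0.0], [-0.091, -0.996, -0.0], [0.0, 0.0, -1.0]]
force: [-0.4, -4.1, 0.7]
gripper_width: 0.0006
finger_force: 1.4
```

Emit:
arm_command(series=[[[0, -0.001, 0], 0], [[0, -0.001, 0], 0], [[0, 0, 0], 0]])

```text
time: 28.47
eef_pos: [0.6031, -0.0219, 0.0588]
eef_rot: [[0.996, -0.091, 0.0], [-0.091, -0.996, -0.002], [0.001, 0.002, -1.0]]
force: [-1.6, -12.6, 1.2]
gripper_width: 0.0006
finger_force: 6.4
```

The force jumped to 12.6 N, so the shunter is against the sleeper. Backing off and lifting clear.

Emit:
arm_command(series=[[[0, 0.005, 0], 0], [[0, 0.02, 0], 0], [[0, 0.03, 0], 0], [[0, 0.02, -0.03], 0], [[0, 0, -0.04], 0]])

```text
time: 28.88
eef_pos: [0.5944, -0.098, 0.1266]
eef_rot: [[0.996, -0.094, -0.006], [-0.094, -0.996, 0.002], [-0.006, -0.001, -1.0]]
force: [0.9, 0.1, 0.8]
gripper_width: 0.0005
finger_force: 0.0
```

Emit:
arm_command(series=[[[0, 0, -0.04], 0], [[0, 0.02, -0.035], 0], [[-0.01, 0.038, 0], 0], [[-0.01, 0.038, 0], 0], [[-0.01, 0.038, 0], 0]])

```text
time: 29.3
eef_pos: [0.5534, -0.2269, 0.2045]
eef_rot: [[0.996, -0.09, 0.001], [-0.09, -0.996, -0.0], [0.002, 0.0, -1.0]]
force: [0.1, -1.0, -0.6]
gripper_width: 0.0002
finger_force: 0.0
```

Emit:
arm_command(series=[[[-0.03, 0.02, 0], 0], [[-0.03, 0.02, 0], 0], [[0, 0, 0], 0], [[0, 0, 0], 0]])

```text
time: 29.63
eef_pos: [0.4895, -0.2612, 0.2039]
eef_rot: [[0.996, -0.094, 0.0], [-0.094, -0.996, 0.0], [0.0, -0.0, -1.0]]
force: [-0.3, -0.1, 0.2]
gripper_width: 0.0005
finger_force: 0.0
```

```bash
python3 - <<'E'
from h import *
s=manip.sense();print(s['eef_pos'],s['force'])
o=np.array([.592,-.0148])
for k in range(3):
  for c in ('top','scene'):
    im=save(c,f'{c}9'); print(c,[marks(l,c,1) for l in ('shunter','shunter_berth','wing_edge','wing_stud','brace','wing_hinge','back_stud','pliers')])
a=cv2.imread('pics/top9.png')[120:240,205:325];b=cv2.imread('pics/scene9.png')[150:270,180:300]
cv2.imwrite('pics/c9.png',cv2.resize(np.hstack([a,b]),(800,400),interpolation=cv2.INTER_CUBIC))
E
```

```text
[ 0.48949739 -0.26115594  0.20390719] [-0.27768348 -0.13743437  0.17124796]
top [[(0.43, [0.6113, 0.0499, 0.0212])], [(0.7, [0.6094, 0.0511, 0.0234])], [(0.66, [0.5285, 0.1536, 0.1295])], [(0.84, [0.6107, 0.1475, 0.1244])], [(0.83, [0.6526, 0.1036, 0.1223])], [(0.6, [0.6904, 0.1375, 0.1267])], [(0.56, [0.6871, 0.0572, 0.126])], [(0.85, [0.4189, 0.3796, -0.0007])]]
scene [[(0.6, [0.6052, 0.0518, 0.0215])], [(0.88, [0.6076, 0.0491, 0.0201])], [(0.93, [0.5249, 0.1559, 0.1259])], [(0.56, [0.6177, 0.147, 0.1258])], [(0.86, [0.6495, 0.1009, 0.1255])], [(0.59, [0.6851, 0.137, 0.1258])], [(0.58, [0.6194, 0.1457, 0.1266])], [(0.75, [0.4225, 0.3784, -0.0019])]]
top [[], [(0.74, [0.6111, 0.0483, 0.0227])], [(0.6, [0.528, 0.1527, 0.1278])], [(0.8, [0.6143, 0.1495, 0.1265])], [(0.58, [0.648, 0.1015, 0.1247])], [(0.71, [0.6902, 0.1337, 0.128])], [(0.88, [0.6872, 0.0587, 0.1223])], [(0.98, [0.4196, 0.3778, -0.0002])]]
scene [[(0.67, [0.6092, 0.05, 0.0204])], [(0.69, [0.6099, 0.0494, 0.0227])], [(0.65, [0.5244, 0.1565, 0.1306])], [(0.59, [0.6147, 0.1479, 0.1277])], [(0.6, [0.6518, 0.1033, 0.1255])], [(0.64, [0.6879, 0.1361, 0.1279])], [(0.61, [0.6877, 0.0603, 0.1275])], [(0.74, [0.4223, 0.3807, -0.0022])]]
top [[(0.64, [0.61, 0.0443, 0.0223])], [(0.62, [0.6083, 0.0485, 0.0212])], [(0.95, [0.5232, 0.1563, 0.1257])], [(0.77, [0.6107, 0.1461, 0.124])], [(0.75, [0.6483, 0.101, 0.1235])], [], [(0.74, [0.6887, 0.0597, 0.127])], [(0.56, [0.4216, 0.3807, -0.0032])]]
scene [[(0.82, [0.6084, 0.0502, 0.0199])], [(0.68, [0.6072, 0.0469, 0.023])], [(0.76, [0.5235, 0.1562, 0.129])], [(0.61, [0.6156, 0.1455, 0.1284])], [(0.77, [0.654, 0.1046, 0.1264])], [(0.65, [0.6858, 0.1389, 0.1289])], [(0.64, [0.6905, 0.0592, 0.1292])], [(0.7, [0.4221, 0.3795, -0.0019])]]
```

View pics/c9.png

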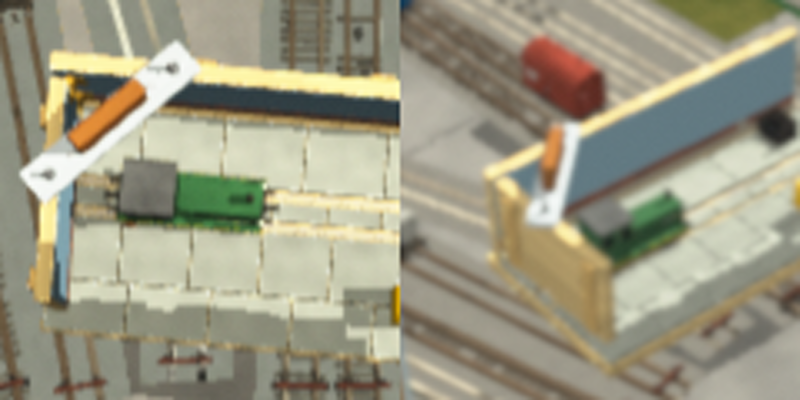

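The left crop shows the shunter at (190,195) on its track in the corner, the brace over both studs, and the wing square. The estimates put the wing within about 0.5° of square and the shunter about 1 mm from its berth.

```bash
python3 -c "
from bench import manip
print(manip.hand_in())"
```

```text
the job is handed in; nothing more can be done
None
```

I handed the job in at about 30 s of the 72 s, but the hand-in returned no verdict: by my last camera check the wing is square, the brace sits on both studs, the shunter is against the stop sleeper, and the pliers are where they started.

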